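# Step the reference turret to the master lens

## Task

On the lens transmission checker, push the turret's tabs round with a fingertip, gently and either way round, until the oblong master-lens window has clicked in under the reading head; then take the hand away. Only push: do not grip the tabs or force them, do not shift or lift the checker, and leave the lens rack and the loose parts around it undisturbed.

Things in the scene. Friction and masses are not known exactly. Their poses are not given: they have to be found in the camera images.
- checker: the lens transmission checker, a loose 4.2 kg bench instrument on rubber feet. Origin: on the table, on the turret's upright axis. Its y axis points from there to the meter housing. Grey base plate: x -85 to 85, y -85 to 170 mm, top at z 34 mm, bare but for a spring housing under the turret at x 52 to 84 mm, top z 47 mm
- meter_housing (a point): middle of the top of the checker's meter housing, a box 170 mm (x) by 58 mm (y) on the far y end of the base, y 112 to 170 mm from the turret axis, top at z 85 mm; a moving-coil meter and a knob on it. From it an arm, 22 mm wide, z 88 to 102 mm, carries the reading head over the turret
- read_port (a point): fixed point of the checker under the middle of the reading head (upright black photocell tube, 24 mm diameter, z 70 to 110 mm), at the level of the turret disc's upper face, 46 mm from the turret axis along the checker's +y: the master window's centre belongs here
- turret_axis (a point): on the turret's axis at the disc's upper face, 60 mm above the table; axes as the checker's. The turret is a bright disc, 132 mm diameter, z 52 to 60 mm, its hub 26 mm wide up to z 72 mm, with six windows 60 degrees apart and, at each window's angle, a black tab standing out radially from the rim
- master_tab (a point): point on the master window's tab, 90 mm from the axis, z 60 mm; turns with the turret. All six tabs are alike: 7 mm wide, reaching from 66 to 104 mm from the axis, z 50 to 66 mm, free air between them down to the base plate, or to the table beyond its edge
- master_window (a point): centre of the upper face of the master-lens window on the turret, 46 mm from the axis: the only oblong window (42 x 15 mm dark glass, long side across the radius). The other five are round (18 mm glass), marked with one to five small pips. Turns with the turret
- turret (a joint): turret angle (rad), counter-clockwise seen from above, no end stops; 0 or any whole turn (6.283) = master window under the head. Sprung clicks at multiples of 1.047 (60 deg): a tab resists with 2 to 3 N, fading out 30 deg from a click, then the turret snaps on by itself to the next, ahead of the finger. Starts at one of the five wrong clicks, now and then balanced near halfway between two
- rack: loose bystander, not to be disturbed: wooden lens rack, 92 x 150 mm board 12 mm thick with two rows of upright slotted ribs to 36 mm height; origin centre of its underside, lenses stand across its x axis
- lens1: loose bystander, not to be disturbed: smoky grey display lens 1 of 6, 74 x 4 x 32 mm, standing on its long edge in a slot of the rack; origin centre of its lower edge
- lens2: loose bystander, not to be disturbed: smoky grey display lens 2 of 6, 74 x 4 x 32 mm, standing on its long edge in a slot of the rack; origin centre of its lower edge
- lens3: loose bystander, not to be disturbed: smoky grey display lens 3 of 6, 74 x 4 x 32 mm, standing on its long edge in a slot of the rack; origin centre of its lower edge
- lens4: loose bystander, not to be disturbed: smoky grey display lens 4 of 6, 74 x 4 x 32 mm, standing on its long edge in a slot of the rack; origin centre of its lower edge
- lens5: loose bystander, not to be disturbed: smoky grey display lens 5 of 6, 74 x 4 x 32 mm, standing on its long edge in a slot of the rack; origin centre of its lower edge
- lens6: loose bystander, not to be disturbed: smoky grey display lens 6 of 6, 74 x 4 x 32 mm, standing on its long edge in a slot of the rack; origin centre of its lower edge
- sprue: loose bystander, not to be disturbed: orange key-cap sprue, a 150 mm runner with eight key caps, 50 mm wide, 12 mm high, lying flat; origin centre of its underside
- spring: loose bystander, not to be disturbed: nickel battery spring, 15 mm diameter, 22 mm high, standing on end close by the checker; origin centre of its foot
- bracket: loose bystander, not to be disturbed: dull steel chassis bracket, 90 x 45 mm with a 28 mm high flange, close by the checker; origin centre of its underside
- tub: loose bystander, not to be disturbed: grey plastic tub of key caps, 100 x 75 x 32 mm; origin centre of its underside
- driver: loose bystander, not to be disturbed: screwdriver, 170 mm long, lying flat
- calculator: loose bystander, not to be disturbed: half-built pocket calculator, 145 x 80 x 27 mm, lying flat; origin centre of its underside

How it is judged:
At the end, for the whole second after the job is handed in: The oblong master window rests in its click under the reading head, its centre within 5 mm of the middle of the head (seen from above), the turret still, and the checker within 15 mm of where it stood (horizontal distance between master_window and read_port below 0.005 m and velocity of joint turret between -0.05 and 0.05 rad/s and distance of checker from where it was at the start of the episode below 0.015 m and linear speed of checker below 0.01 m/s); the robot touches nothing.
It fails at once if the checker is shifted by more than 15 mm, lifted or tipped (distance of checker from where it was at the start of the episode above 0.015 m or angle between checker's own z axis and vertical above 0.06 rad).
It fails at once if the fingers grip or force the turret or its tabs (more than 20 N) (contact force between the fingers and checker above 20 N).
It fails at once if the rack, a lens or a loose part is moved or lifted by more than 15 mm (distance of any of rack, lens1, lens2, lens3, lens4, lens5, lens6, sprue, spring, bracket, tub, driver, calculator from where it was at the start of the episode above 0.015 m).
It also fails if it takes over 58 s, if anything falls off the work surface, if the arm or the gripper's body presses on something with over 40 N, if the wrist force passes 120 N, or if a joint passes its speed limit or range.

## Robot

A 6-joint arm with a two-finger parallel gripper is mounted at the origin on the work surface. World frame = base frame: x ahead of the robot, y to its left, z up, the work surface at z = 0. Lengths are in m, angles in rad, forces in N, time in s.
With the tool pointing down it reaches from about 0.375 to 0.975 m from the base axis. Payload 3.8 kg.
Tool frame: the origin (TCP) lies on the centre line of the jaws, within the pads' length; the fingertips stand 8 mm ahead of it and the grasp point (between the pads) lies 11 mm behind it; z points along the fingers, y is the direction in which the jaws open and shut (so a half turn about z gives the same grasp; the last joint's range is limited). The gripper opens to 85 mm and grips with 20 to 120 N. Pads are 22 mm wide; open, the fingers measure 114 mm over their backs; the gripper's body (76 mm by 85 mm) begins 54 mm behind the grasp point. The pads swing forward as they close: fully open they stand 13 mm farther back than shut.
Start: joints at [-1.334, 0.264, 1.604, -0, 1.274, -0.037], TCP at [0.183, -0.65, 0.21] pointing down, gripper open.
Joint ranges: [-2.63, 2.63], [-0.94, 2.18], [0.31, 2.57], [-1.31, 4.45], [0, 2.66], [-2.55, 2.55]. Speed limits (rad/s): [2.57, 2.57, 3.14, 3.14, 3.14, 3.14].

## Interface

Orientations are given as a rotation vector (axis times angle).
In Python, from workcell import * gives the robot as it stands.
- The arm moves only by the tool play_rows, never from a script. Its arguments are lists of equal length, an entry for each row: "slide": the shift along the tool's x, y, z in cm, a list of three; "delta_rot": the turn, a rotation vector about the tool's x, y, z in rad, a list of three. In form: {"slide": [[x, y, z], ...], "delta_rot": [[wx, wy, wz], ...]}. A call has 1 to 12 rows; each row is the pose to reach, as a shift and turn from the pose measured when the call began, along the tool's axes at that moment; what a row does not reach only later rows make up. A row lasts 1/12 s, in which the tool goes at most 41.7 mm and 7.16 degrees, less where a joint would pass 70% of its speed; a pose out of reach is approached as far as the arm can. A call with a gripper value outside its range is refused whole. "hand" is the opening, from 0 (shut) to 1 (fully open), set as the call begins (left out, the last holds). The fingers move at their own pace and stop on an object; "force" is the grip in N (left out, the last holds). Time passes only in rows, so rows that repeat a pose let the fingers close. It gives the time, the measured TCP pose, the force and the opening at its end, in the units of the state.
- read_state(): the state, without advancing time (a new reading comes with each control period).
- read_camera(name): name is "scene" or "top" or "wrist"; returns a dict with "image" (384x512x3 uint8, red, green, blue), "depth" (384x512 float32, m along the optical axis (not along the pixel's ray), 0 where there is no reading), "fovy" (degrees; the focal length in pixels is half the picture's height over the tangent of half this angle, whatever the lens; pixels are square), "cx", "cy" (the principal point, pixels), "k1" (the pictures are not rectified: a ray, as slopes to the right and down, at radius r is drawn at 1 + k1 r^2 times it, then the intrinsics apply), "world_from_camera" (4x4, takes a point from camera to world coordinates); the wrist camera has in their place "hand_eye" (4x4, takes a point from camera to tool coordinates, whose origin is the TCP and whose axes are the flange's). Camera axes: x right, y up, looking along -z (the intrinsics and any distortion apply to the point x, -y, -z); pixel columns grow to the right and rows downward; lengths in m; the calibration is good to about 2 mm. A picture is of the moment at which its call begins: read the wrist's pose just before it.
- finish_job(): hands the job in, once; it reports no verdict.
Trained networks look in a picture, given as the dict that the camera call returned (one of the last four; its "shot" number tells which), for a name from the list of things; names that differ only in an ending like _2 or _b are one class to them, and where a whole thing is asked for, a point or a joint stands for the part that bears it (a point fixed in the world has none). Each returns a list of dicts, best first, with "conf" (0 to 1); they miss things now and then, are a little off and sometimes report something else, mostly with a low value. They report only what shows in the picture. A call takes as long as a camera call.
- spot_in(target, picture): "bbox" ([centre column, centre row, width, height] in pixels, round what is visible of it).
- landmark_of(target, picture): "at" ([column, row] in pixels: a listed point, or the origin of a listed thing).
The state is a dict: "time": time; "q": joint angles; "joint_vel": joint speeds; "joint_torque": joint torques, N m; "tool_pos": TCP position; "tcp_rot": TCP orientation; "wrist_force": force on the tool from outside, world axes, zero at the start; "torque": the same for the moment, N m; "width": opening from 0.0 (shut) to 1.0 (fully open).
Only numpy, scipy, OpenCV 4.12 (cv2) and the standard library are available. Lean on these libraries where they do the work, as an engineer would, in place of code of your own. Each camera call takes 0.05 s, during which the arm holds its last target.

## Working session

There is one attempt and no reset: what is moved stays moved. The work goes in short steps, Python scripts to look and compute and a tool call to move; the robot and the scene stay as the last step left them, time stands still between calls to the robot, and variables do not carry over. Pictures are saved under pics/ and viewed, and the job is handed in when it is done.

Besides the shell and the picture viewer there is one more tool, called after "Request:" as name(argument=value, ...) on one line, values as JSON. play_rows: Moves the arm, as the interface text tells. Its arguments: {"type":"object","properties":{"slide":{"type":"array"},"delta_rot":{"type":"array"},"hand":{"type":"number"},"force":{"type":"number"}},"required":["slide","delta_rot"]}

```bash
ls; mkdir -p pics; cat > h.py <<'E'
from workcell import *
import numpy as np, cv2
from scipy.spatial.transform import Rotation as R
def K(p):
    h=p["image"].shape[0]; f=h/2/np.tan(np.radians(p["fovy"])/2)
    return np.array([[f,0,p["cx"]],[0,f,p["cy"]],[0,0,1.]])
def wfc(p,st=None):
    if "world_from_camera" in p: return np.array(p["world_from_camera"])
    T=np.eye(4);T[:3,:3]=R.from_rotvec(st["tcp_rot"]).as_matrix();T[:3,3]=st["tool_pos"]
    return T@np.array(p["hand_eye"])
def ray(p,uv,T):
    k=K(p); d=np.array([(uv[0]-k[0,2])/k[0,0],(uv[1]-k[1,2])/k[1,1]])
    s=d.copy()
    for _ in range(20): s=d/(1+p["k1"]*(s@s))
    return T[:3,3],T[:3,:3]@np.array([s[0],-s[1],-1])
def onz(p,uv,T,z):
    o,d=ray(p,uv,T); return o+d*(z-o[2])/d[2]
def proj(p,X,T):
    c=np.linalg.inv(T)@np.append(X,1); s=np.array([c[0],-c[1]])/-c[2]
    s=s*(1+p["k1"]*(s@s)); k=K(p); return np.array([k[0,0]*s[0]+k[0,2],k[1,1]*s[1]+k[1,2]])
def save(p,n,crop=None,sc=1):
    im=p["image"][:,:,::-1]
    if crop: im=im[crop[1]:crop[3],crop[0]:crop[2]]
    cv2.imwrite("pics/"+n,cv2.resize(im,None,fx=sc,fy=sc,interpolation=cv2.INTER_CUBIC))
E
python3 - <<'E'
from h import *
s=read_state(); print(s)
Z={"checker":0,"meter_housing":.085,"read_port":.06,"turret_axis":.06,"master_tab":.06,"master_window":.06,"spring":0,"bracket":0,"rack":0,"tub":0}
for n in ["scene","top"]:
    p=read_camera(n); save(p,n+"1.png",sc=1.5); T=wfc(p)
    for k,z in Z.items():
        for r in landmark_of(k,p)[:2]: print(n,k,r["at"],round(r["conf"],2),onz(p,r["at"],T,z).round(4))
E
```

```text
pics
{'time': 0.0, 'q': array([-1.33391155e+00,  2.64759026e-01,  1.60538680e+00,  1.30882523e-05,
        1.27367101e+00, -3.69516358e-02]), 'joint_vel': array([-0.00033757, -0.00015411, -0.00058294, -0.00197979,  0.00093985,
        0.00027834]), 'joint_torque': array([-1.98002577e-03, -5.15115595e+01, -3.67313719e+01, -4.21409950e-04,
        1.28474634e-02, -1.04832324e-05]), 'tool_pos': array([ 0.18232517, -0.64910426,  0.20835119]), 'tcp_rot': array([-3.10999875e+00, -4.28490328e-01,  3.28890389e-04]), 'wrist_force': array([-0.00912463, -0.20244143, -0.53131632]), 'torque': array([0.01490318, 0.03426082, 0.02123125]), 'width': 1.0026718339669713}
scene checker [269.6, 205.9] 0.96 [ 0.5415 -0.0027 -0.    ]
scene checker [186.3, 308.0] 0.28 [ 0.5328 -0.4406  0.    ]
scene meter_housing [281.6, 131.3] 0.17 [0.4438 0.2816 0.085 ]
scene meter_housing [198.2, 295.7] 0.16 [ 0.5811 -0.4499  0.085 ]
scene read_port [274.5, 182.5] 0.95 [0.5357 0.0401 0.06  ]
scene turret_axis [267.0, 188.3] 0.91 [0.5283 0.0037 0.06  ]
scene turret_axis [304.6, 221.8] 0.39 [ 0.6881 -0.0807  0.06  ]
scene 
[... 507 characters left out ...]
-0.006   0.    ]
top checker [136.4, 177.4] 0.33 [0.5418 0.4352 0.    ]
top meter_housing [218.2, 164.5] 0.85 [0.5725 0.1222 0.085 ]
top read_port [243.9, 171.3] 0.93 [0.5494 0.0345 0.06  ]
top turret_axis [254.5, 172.0] 0.72 [ 0.5462 -0.0026  0.06  ]
top master_tab [246.3, 149.7] 0.84 [0.6257 0.0248 0.06  ]
top master_tab [147.2, 216.8] 0.43 [0.3954 0.3799 0.06  ]
top master_window [247.9, 164.7] 0.75 [0.5724 0.0201 0.06  ]
top bracket [258.7, 141.5] 0.86 [ 0.6638 -0.0185  0.    ]
top rack [374.0, 176.8] 0.7 [ 0.5262 -0.4369  0.    ]
top rack [368.1, 172.7] 0.56 [ 0.5416 -0.4156  0.    ]
top tub [352.6, 247.9] 0.71 [ 0.2701 -0.3506  0.    ]
top tub [159.4, 132.3] 0.57 [0.7077 0.3485 0.    ]
```

View pics/scene1.png

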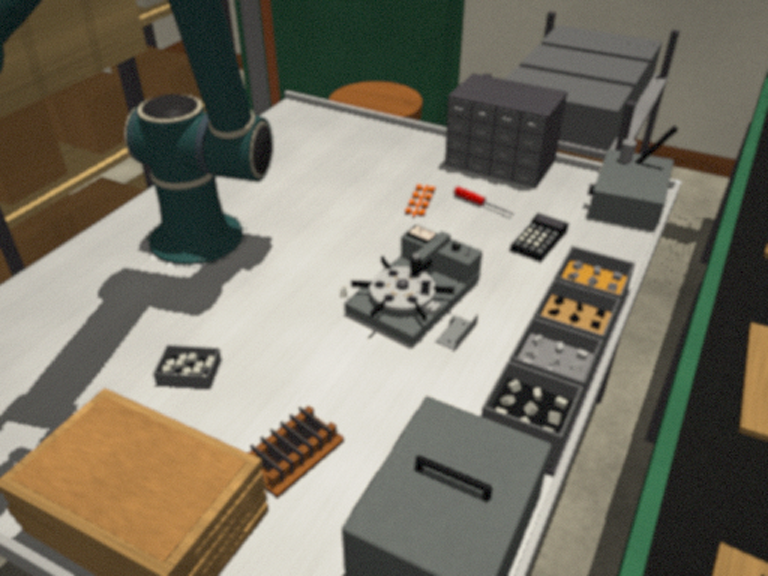

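View pics/top1.png

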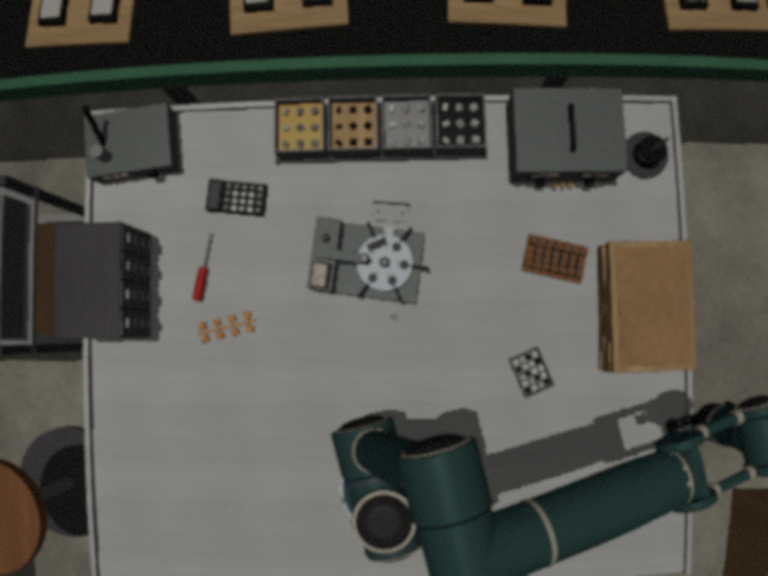

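```bash
python3 - <<'E'
from h import *
p=read_camera("top"); save(p,"top2.png",(195,120,305,220),7)
p=read_camera("scene"); save(p,"scene2.png",(200,130,350,240),5)
E
```

```text
(no output)
```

View pics/top2.png

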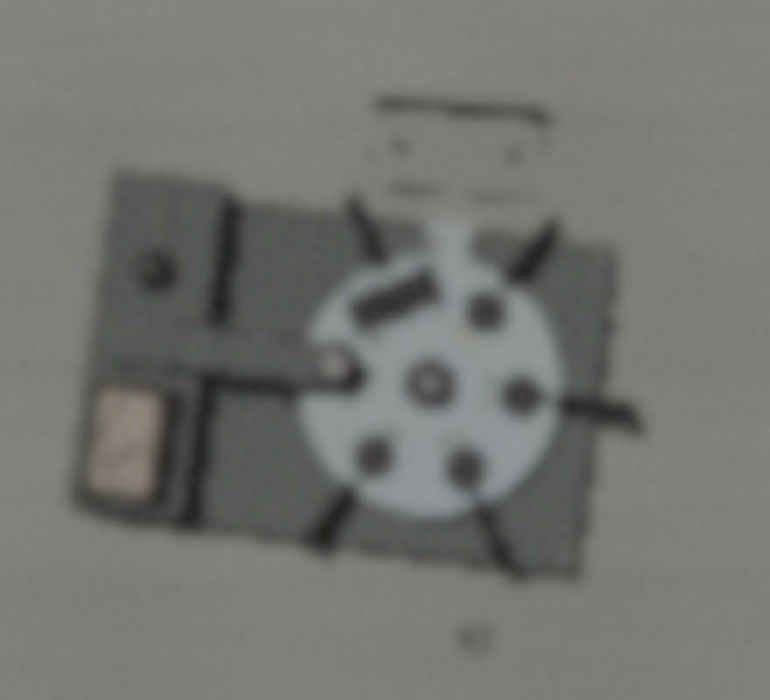

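View pics/scene2.png

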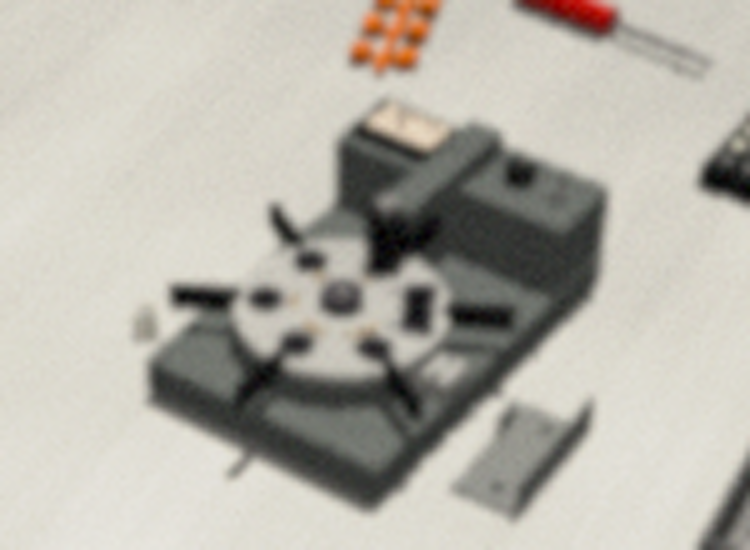

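The oblong window sits one click (60°) clockwise of the head, at about crop pixel (395,300) with the hub at (430,385). One counter-clockwise push is enough. I'll take a closer look with the wrist camera first.

```bash
cat >> h.py <<'E'
def totool(P,s=None):
    s=s or read_state(); return R.from_rotvec(s["tcp_rot"]).as_matrix().T@(np.array(P)-s["tool_pos"])*100
E
python3 - <<'E'
from h import *
p=read_camera("wrist"); print(np.array(p["hand_eye"]).round(3),p["fovy"])
s=read_state(); M=R.from_rotvec(s["tcp_rot"]).as_matrix(); print(M.round(3))
for P in [(.25,-.5,.32),(.5,-.1,.32),(.5,-.05,.30)]: print(totool(P,s).round(2))
E
```

```text
[[-0.     0.965  0.261  0.066]
 [ 1.     0.     0.001  0.001]
 [ 0.001  0.261 -0.965 -0.164]
 [ 0.     0.     0.     1.   ]] 71.241960979853
[[ 0.963  0.27  -0.   ]
 [ 0.27  -0.963  0.   ]
 [ 0.    -0.    -1.   ]]
[ 10.55 -12.6  -11.03]
[ 45.43 -44.35 -11.03]
[ 46.79 -49.17  -9.03]
```

Request:
play_rows(slide=[[0,0,-3],[2,-2,-6],[5,-5,-9],[8,-8,-11],[11,-11,-11],[14,-14,-11],[17,-17,-11],[20,-20,-11],[23,-23,-11],[26,-26,-11],[29,-29,-11],[32,-32,-11]], delta_rot=[[0,0,0],[0,0,0],[0,0,0],[0,0,0],[0,0,0],[0,0,0],[0,0,0],[0,0,0],[0,0,0],[0,0,0],[0,0,0],[0,0,0]], hand=0)

```text
time: 2.25
tool_pos: [0.3947, -0.271, 0.3201]
tcp_rot: [3.112, 0.428, 0.001]
wrist_force: [1.6, 0.3, -0.6]
width: 0.002
```

```bash
python3 - <<'E'
from h import *
s=read_state(); print(s["tool_pos"],s["width"]); print(totool((.56,-.03,.28),s).round(2))
E
```

```text
[ 0.39470583 -0.27095787  0.32005366] 0.0017418083408187403
[ 22.42 -18.74   4.01]
```

Request:
play_rows(slide=[[3,-2.5,0.5],[6,-5,1],[9,-7.5,1.5],[12,-10,2],[15,-12.5,2.5],[18,-15,3],[20,-17,3.5],[22,-18.5,4],[22.4,-18.7,4],[22.4,-18.7,4],[22.4,-18.7,4]], delta_rot=[[0,0,0],[0,0,0],[0,0,0],[0,0,0],[0,0,0],[0,0,0],[0,0,0],[0,0,0],[0,0,0],[0,0,0],[0,0,0]])

```text
time: 3.17
tool_pos: [0.5597, -0.0307, 0.2801]
tcp_rot: [3.111, 0.429, 0.0]
wrist_force: [0.1, 0.7, 0.7]
width: 0.002
```

```bash
python3 - <<'E'
from h import *
s=read_state(); p=read_camera("wrist"); save(p,"w1.png",sc=1.5); T=wfc(p,s); print(s["tool_pos"],s["joint_vel"].round(3))
Z={"checker":0,"meter_housing":.085,"read_port":.06,"turret_axis":.06,"master_tab":.06,"master_window":.06,"spring":0,"bracket":0}
for k,z in Z.items():
    for r in landmark_of(k,p)[:2]: print(k,r["at"],round(r["conf"],2),onz(p,r["at"],T,z).round(4))
E
```

```text
[ 0.55972438 -0.03074809  0.28010576] [-0.024 -0.015  0.005 -0.001  0.001  0.002]
checker [459.3, 224.5] 0.64 [ 0.5436 -0.4129  0.    ]
checker [233.8, 165.1] 0.59 [ 0.5389 -0.0018  0.    ]
meter_housing [136.1, 136.4] 0.94 [0.5572 0.1291 0.085 ]
meter_housing [204.4, 161.9] 0.27 [0.5486 0.0353 0.085 ]
read_port [204.2, 165.3] 0.95 [0.5384 0.0378 0.06  ]
turret_axis [232.4, 173.1] 0.73 [ 0.5383 -0.0044  0.06  ]
turret_axis [202.6, 163.6] 0.18 [0.5402 0.0406 0.06  ]
master_tab [224.6, 112.5] 0.76 [0.6177 0.0272 0.06  ]
master_window [228.9, 145.3] 0.74 [0.576  0.0105 0.06  ]
master_window [462.3, 223.7] 0.53 [ 0.5568 -0.3627  0.06  ]
spring [231.9, 238.0] 0.58 [ 0.4093 -0.0319  0.    ]
bracket [264.8, 92.5] 0.88 [ 0.6629 -0.0197  0.    ]
```

View pics/w1.png

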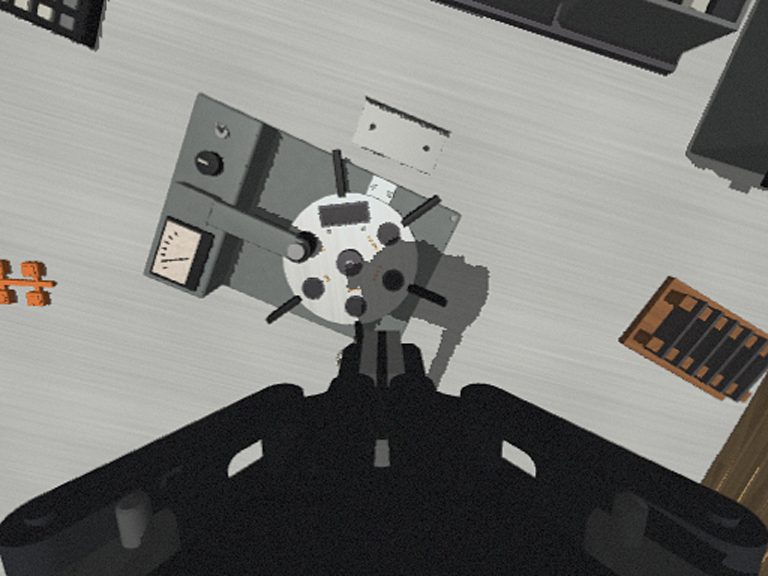

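The picture is clear. The window is at (344,214) and the hub at (349,262). The right-hand tab, opposite the head, runs (412,286)–(446,302).

```bash
python3 - <<'E'
from h import *
from scipy.optimize import least_squares
s=read_state(); p=read_camera("wrist"); T=wfc(p,s)
obs=[((338,150),0),((438,198),-1),((446,301),-2),((268,320),-4)]
tips=np.array([onz(p,np.array(u)/1.5,T,.063)[:2] for u,_ in obs]); ks=np.array([k for _,k in obs])
def f(v):
    a=v[2]+ks*np.pi/3; return (v[:2]+.104*np.c_[np.cos(a),np.sin(a)]-tips).ravel()
r=least_squares(f,[.54,-.003,1.3]); print(r.x, np.degrees(r.x[2]), r.fun.round(4))
print("hub",onz(p,np.array((349,261))/1.5,T,.072),"win",onz(p,np.array((344,214))/1.5,T,.06), "head", onz(p,np.array((298,250))/1.5,T,.11))
c=r.x[:2]; th=r.x[2]
M=R.from_rotvec(s["tcp_rot"]).as_matrix(); print("toolx ang",np.degrees(np.arctan2(M[1,0],M[0,0])))
a0=th-2*np.pi/3
print("push tab angle",np.degrees(a0))
for d,z in [(-32,.14),(-32,.062),(-20,.062),(0,.062),(10,.062),(20,.062),(25,.062)]:
    a=a0+np.radians(d); P=[*(c+.09*np.array([np.cos(a),np.sin(a)])),z]; print(d,np.round(P,4),totool(P,s).round(2))
E
```

```text
[ 0.53829074 -0.00634508  0.37411653] 21.43529842000234 [ 0.001   0.002   0.0016 -0.0012 -0.0019 -0.0011 -0.0006  0.0003]
hub [ 0.5400926  -0.00540517  0.072     ] win [0.58003327 0.01066703 0.06      ] head [0.54617359 0.03739729 0.11      ]
toolx ang 15.611023957059746
push tab angle -98.56470157999765
-32 [ 0.4798 -0.0747  0.14  ] [-8.9   2.04 14.03]
-32 [ 0.4798 -0.0747  0.062 ] [-8.91  2.04 21.83]
-20 [ 0.4953 -0.0854  0.062 ] [-7.71  3.48 21.83]
0 [ 0.5249 -0.0953  0.062 ] [-5.12  5.24 21.83]
10 [ 0.5405 -0.0963  0.062 ] [-3.64  5.75 21.84]
20 [ 0.5561 -0.0946  0.062 ] [-2.09  6.   21.84]
25 [ 0.5638 -0.0927  0.062 ] [-1.3   6.02 21.84]
```

Request:
play_rows(slide=[[-3,0.7,3],[-6,1.4,6],[-8.8,2.1,9],[-8.8,2.1,12],[-8.8,2.1,14],[-8.8,2.1,16],[-8.8,2.1,18],[-8.8,2.1,19.5],[-8.8,2.1,20.7],[-8.8,2.1,21.5],[-8.8,2.1,21.9],[-8.8,2.1,21.9]], delta_rot=[[0,0,0],[0,0,0],[0,0,0],[0,0,0],[0,0,0],[0,0,0],[0,0,0],[0,0,0],[0,0,0],[0,0,0],[0,0,0],[0,0,0]])

```text
time: 4.67
tool_pos: [0.4804, -0.0748, 0.0605]
tcp_rot: [3.112, 0.427, -0.0]
wrist_force: [0.0, 0.6, -0.4]
width: -0.002
```

```bash
python3 - <<'E'
from h import *
s=read_state(); p=read_camera("wrist"); save(p,"w2.png",sc=1.5); print(s["tool_pos"],s["wrist_force"])
c=np.array([.5383,-.0063])
for d in range(-25,30,5):
    a=np.radians(-98.6+d); P=[*(c+.09*np.array([np.cos(a),np.sin(a)])),.061]; print(d,totool(P,s).round(2))
E
```

```text
[ 0.48042232 -0.07484476  0.0604797 ] [ 0.04182762  0.58849793 -0.3707172 ]
-25 [ 0.6   0.84 -0.05]
-20 [ 1.14  1.41 -0.05]
-15 [ 1.73  1.93 -0.05]
-10 [ 2.36  2.4  -0.05]
-5 [ 3.03  2.81 -0.05]
0 [ 3.73  3.17 -0.05]
5 [ 4.46  3.46 -0.05]
10 [ 5.21  3.68 -0.05]
15 [ 5.98  3.84 -0.05]
20 [ 6.76  3.93 -0.05]
25 [ 7.54  3.96 -0.05]
```

View pics/w2.png

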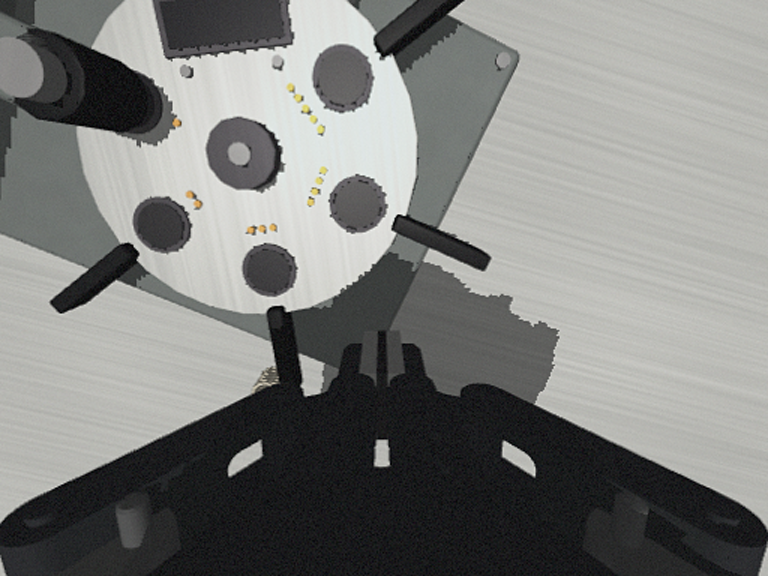

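The fingertips at (382,350) are in the gap behind the right-hand tab. Now I'll push gently along the arc.

Request:
play_rows(slide=[[0.4,0.5,0],[0.8,1.0,0],[1.15,1.4,0],[1.5,1.7,0],[1.8,1.95,0],[2.1,2.2,0],[2.4,2.4,0],[2.7,2.6,0],[3.0,2.8,0],[3.3,2.95,0],[3.6,3.1,0],[3.75,3.2,0]], delta_rot=[[0,0,0],[0,0,0],[0,0,0],[0,0,0],[0,0,0],[0,0,0],[0,0,0],[0,0,0],[0,0,0],[0,0,0],[0,0,0],[0,0,0]])

```text
time: 5.72
tool_pos: [0.5263, -0.0957, 0.0614]
tcp_rot: [3.112, 0.427, 0.002]
wrist_force: [-0.4, -0.0, -0.5]
width: 0.0
```

```bash
python3 - <<'E'
from h import *
s=read_state(); p=read_camera("wrist"); save(p,"w3.png",sc=1.5); print(s["tool_pos"],s["wrist_force"])
c=np.array([.5383,-.0063])
for d in range(0,31,3):
    a=np.radians(-98.6+d); P=[*(c+.09*np.array([np.cos(a),np.sin(a)])),.061]; print(d,totool(P,s).round(2))
E
```

```text
[ 0.52633508 -0.09573277  0.06136051] [-0.38181216 -0.0447706  -0.47294127]
0 [-0.13 -0.08  0.04]
3 [0.3  0.1  0.04]
6 [0.75 0.26 0.04]
9 [1.2  0.39 0.04]
12 [1.66 0.51 0.04]
15 [2.12 0.59 0.04]
18 [2.59 0.66 0.04]
21 [3.05 0.7  0.04]
24 [3.53 0.71 0.04]
27 [4.   0.7  0.04]
30 [4.47 0.66 0.04]
```

View pics/w3.png

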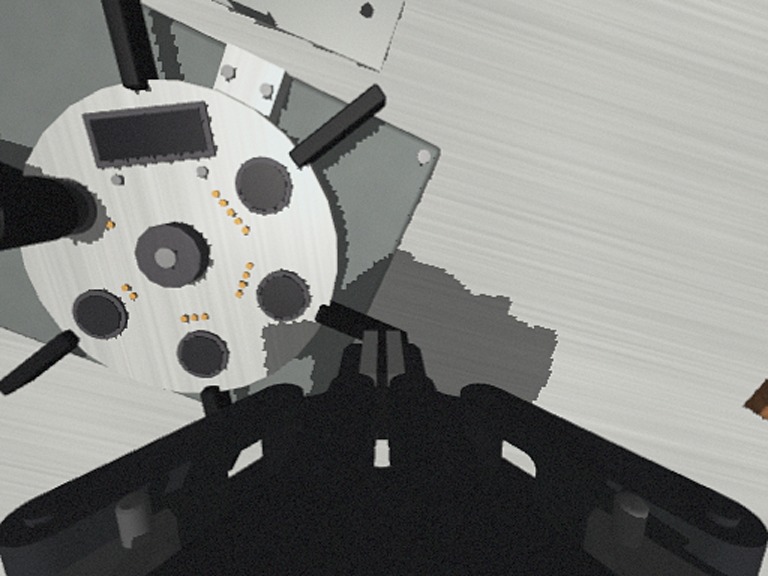

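The tip at (382,335) is at the tab and contact is just starting. I'll continue the push.

Request:
play_rows(slide=[[0.3,0.2,0],[0.6,0.3,0],[0.9,0.4,0],[1.2,0.5,0],[1.45,0.55,0],[1.7,0.6,0],[1.9,0.65,0],[2.1,0.7,0],[2.3,0.7,0],[2.5,0.75,0],[2.5,0.75,0]], delta_rot=[[0,0,0],[0,0,0],[0,0,0],[0,0,0],[0,0,0],[0,0,0],[0,0,0],[0,0,0],[0,0,0],[0,0,0],[0,0,0]])

```text
time: 6.68
tool_pos: [0.5531, -0.0963, 0.0615]
tcp_rot: [3.111, 0.427, 0.003]
wrist_force: [0.1, -0.1, -0.6]
width: 0.002
```

```bash
python3 - <<'E'
from h import *
s=read_state(); p=read_camera("wrist"); save(p,"w4.png",sc=1.5); print(s["tool_pos"],s["wrist_force"])
c=np.array([.5383,-.0063])
for d in range(15,36,3):
    a=np.radians(-98.6+d); P=[*(c+.09*np.array([np.cos(a),np.sin(a)])),.061]; print(d,totool(P,s).round(2))
E
```

```text
[ 0.55307507 -0.09628968  0.06153121] [ 0.14495752 -0.08766722 -0.5870503 ]
15 [-0.44 -0.18  0.05]
18 [ 0.02 -0.12  0.05]
21 [ 0.49 -0.08  0.05]
24 [ 0.97 -0.06  0.05]
27 [ 1.44 -0.07  0.06]
30 [ 1.91 -0.11  0.06]
33 [ 2.37 -0.17  0.06]
```

View pics/w4.png

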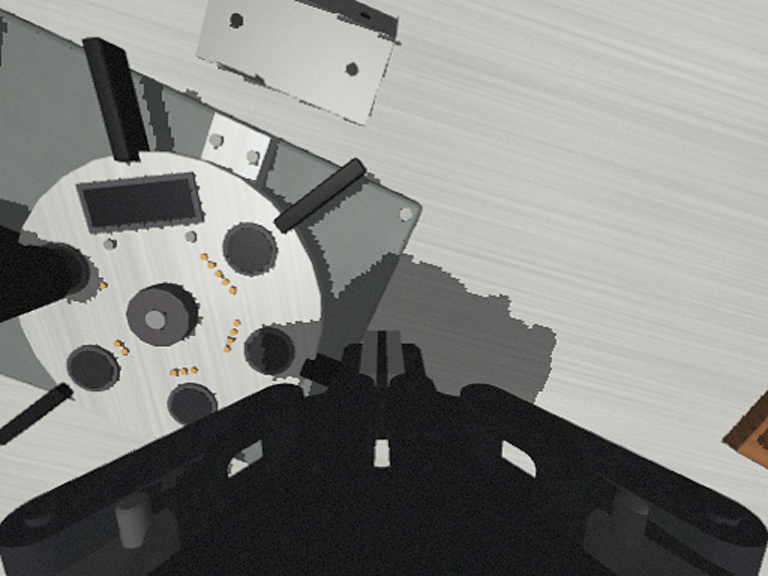

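The turret has not turned and no force shows, so the fingertip must have passed over or outside the tab. I'll check it with depth.

```bash
python3 - <<'E'
from h import *
s=read_state(); p=read_camera("wrist"); T=wfc(p,s); 
def w(u):
    u=np.array(u)/1.5; o,d=ray(p,u,T); D=p["depth"]; i,j=int(u[1]),int(u[0])
    return o+d*D[i,j]
c=np.array([.5383,-.0063])
for n,u in dict(f1=(368,336),f2=(375,345),f3=(395,336),f4=(395,355),kn=(355,355),tabR=(325,365),tabUR=(320,195),tabM=(115,100),disc=(230,280),hub=(160,312),base=(370,250),tbl=(600,200),f5=(382,400),f6=(382,480)).items():
    P=w(u); print(n,P.round(4),np.linalg.norm(P[:2]-c).round(4), "tool",totool(P,s).round(2))
p=read_camera("scene"); save(p,"scene3.png",(200,110,350,240),5)
E
```

```text
f1 [ 0.5618 -0.0894  0.092 ] 0.0863 tool [ 1.05 -0.42 -3.05]
f2 [ 0.5623 -0.0919  0.0996] 0.0889 tool [ 1.04 -0.16 -3.81]
f3 [ 0.5642 -0.0987  0.0917] 0.0959 tool [ 1.04  0.54 -3.02]
f4 [ 0.5637 -0.0983  0.1066] 0.0954 tool [ 1.    0.49 -4.51]
kn [ 0.5569 -0.0863  0.0994] 0.0822 tool [ 0.66 -0.84 -3.79]
tabR [ 0.5305 -0.0769  0.0608] 0.071 tool [-1.63 -2.47  0.06]
tabUR [ 0.6027 -0.0581  0.0654] 0.0826 tool [ 5.83 -2.33 -0.38]
tabM [0.6154 0.022  0.0647] 0.0821 tool [ 9.22 -9.7  -0.33]
disc [ 0.5574 -0.0286  0.0592] 0.0293 tool [ 2.26 -6.4   0.22]
hub [ 0.5401 -0.0068  0.0698] 0.0019 tool [ 1.19 -8.96 -0.84]
base [ 0.5812 -0.0832  0.0334] 0.0881 tool [ 3.09 -0.5   2.81]
tbl [ 6.358e-01 -1.982e-01 -2.000e-04] 0.2153 tool [ 5.24 12.04  6.19]
f5 [ 0.5549 -0.0964  0.1202] 0.0916 tool [ 0.21  0.08 -5.87]
f6 [ 0.5636 -0.0939  0.1627] 0.0912 tool [  1.12   0.07 -10.12]
```

View pics/scene3.png

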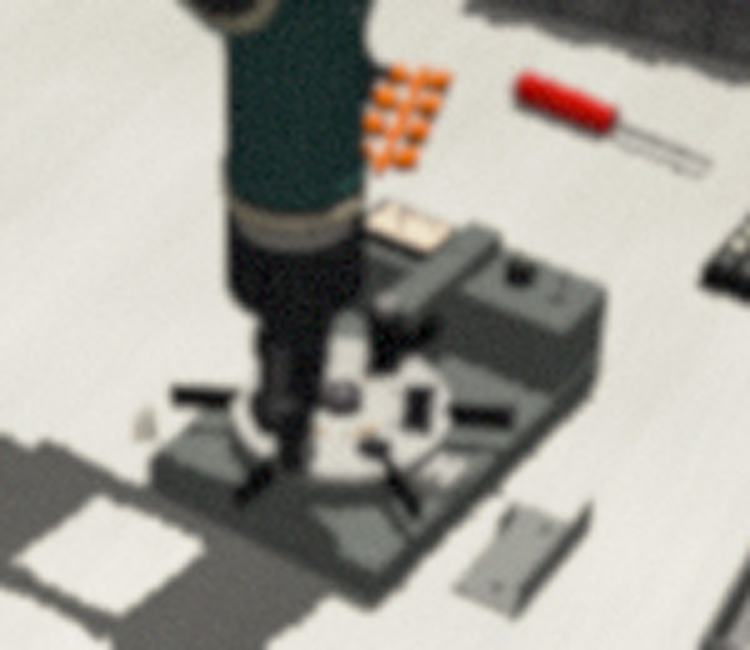

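```bash
python3 - <<'E'
from h import *
s=read_state(); p=read_camera("wrist"); T=wfc(p,s); H=np.array(p["hand_eye"])
for X in [(1.1,0,.8),(1.1,0,0),(1.1,0,-1.1),(1.1,0,-3)]: print(X,(proj(p,np.array(X)/100,H)*1.5).round(0))
D=p["depth"]; print(D[212:236,246].round(3),D[212:236,262].round(3))
M=R.from_rotvec(s["tcp_rot"]).as_matrix()
q=read_camera("scene"); T=wfc(q)
for z in (.8,0,-1.1,-3,-5,-7): 
    P=s["tool_pos"]+M@np.array([0,0,z/100]); print(z,((proj(q,P,T)-[200,110])*5).round(0))
for r in [landmark_of("turret_axis",q)[0]]: print(r, proj(q,np.array([.5383,-.0063,.06]),T))
im=q["image"].copy(); Dq=q["depth"]
for v in range(185,212,2):
    u=259; o,d=ray(q,(u,v),T); print(v,[ (o+d*Dq[v,uu]).round(3).tolist() for uu in (u,) ], Dq[v,252:266].round(3))
E
```

```text
(1.1, 0, 0.8) [380. 302.]
(1.1, 0, 0) [380. 308.]
(1.1, 0, -1.1) [380. 316.]
(1.1, 0, -3) [380. 334.]
[0.203 0.205 0.204 0.205 0.24  0.241 0.241 0.241 0.241 0.146 0.146 0.145
 0.142 0.142 0.14  0.139 0.138 0.136 0.135 0.134 0.133 0.132 0.131 0.129] [0.241 0.24  0.241 0.239 0.24  0.239 0.242 0.24  0.241 0.147 0.145 0.145
 0.143 0.141 0.14  0.14  0.137 0.136 0.136 0.135 0.133 0.132 0.131 0.129]
0.8 [294. 509.]
0 [294. 498.]
-1.1 [294. 484.]
-3 [294. 458.]
-5 [294. 431.]
-7 [294. 403.]
{'at': [268.6, 193.8], 'conf': 0.7} [268.46756586 191.10926357]
185 [[0.569, -0.128, 0.179]] [1.282 1.267 1.247 1.244 1.24  1.246 1.255 1.254 1.252 1.274 1.276 1.276
 1.284 1.297]
187 [[0.565, -0.121, 0.166]] [1.287 1.287 1.246 1.242 1.244 1.25  1.272 1.269 1.274 1.279 1.278 1.276
 1.288 1.424]
189 [[0.561, -0.111, 0.151]] [1.259 1.242 1.238 1.249 1.24  1.255 1.283 1.287 1.289 1.282 1.29  1.286
 1.421 1.414]
191 [[0.576, -0.141, 0.171]] [1.241 1.238 1.235 1.241 1.238 1.24  1.239 1.248 1.315 1.292 1.29  1.311
 1.423 1.413]
193 [[0.581, -0.15, 0.172]] [1.244 1.245 1.238 1.238 1.236 1.239 1.238 1.24  1.265 1
[... 374 characters left out ...]
395]
201 [[0.559, -0.108, 0.105]] [1.388 1.39  1.381 1.33  1.324 1.32  1.317 1.319 1.317 1.325 1.324 1.383
 1.389 1.387]
203 [[0.558, -0.106, 0.096]] [1.372 1.373 1.37  1.331 1.323 1.327 1.325 1.326 1.323 1.333 1.329 1.376
 1.379 1.382]
205 [[0.557, -0.103, 0.086]] [1.36  1.374 1.377 1.383 1.332 1.34  1.338 1.334 1.33  1.338 1.382 1.384
 1.374 1.372]
207 [[0.533, -0.057, 0.033]] [1.373 1.374 1.4   1.405 1.41  1.405 1.406 1.408 1.406 1.41  1.405 1.402
 1.406 1.408]
209 [[0.538, -0.067, 0.035]] [1.408 1.403 1.4   1.404 1.404 1.399 1.401 1.398 1.401 1.402 1.398 1.402
 1.397 1.4  ]
211 [[0.543, -0.076, 0.036]] [1.397 1.391 1.392 1.394 1.397 1.395 1.394 1.39  1.395 1.391 1.393 1.392
 1.393 1.393]
```

Both cameras put the fingertips about 30 mm higher than nominal, at z ≈ 0.088, so the finger swept over the tab. I'll go back to the gap and go lower.

```bash
python3 - <<'E'
from h import *
s=read_state(); c=np.array([.5383,-.0063])
for d in (-30,-15,0):
    a=np.radians(-98.6+d); P=[*(c+.09*np.array([np.cos(a),np.sin(a)])),.029]; print(d,totool(P,s).round(2))
E
```

```text
-30 [-6.24 -3.79  3.23]
-15 [-4.63 -2.08  3.23]
0 [-2.64 -0.84  3.24]
```

Request:
play_rows(slide=[[-1.5,-0.8,-0.5],[-3,-1.7,-0.5],[-4.5,-2.6,-0.5],[-6.2,-3.8,-0.5],[-6.2,-3.8,0],[-6.2,-3.8,0.5],[-6.2,-3.8,1],[-6.2,-3.8,1.5],[-6.2,-3.8,2.0],[-6.2,-3.8,2.4],[-6.2,-3.8,2.7],[-6.2,-3.8,2.7]], delta_rot=[[0,0,0],[0,0,0],[0,0,0],[0,0,0],[0,0,0],[0,0,0],[0,0,0],[0,0,0],[0,0,0],[0,0,0],[0,0,0],[0,0,0]])

```text
time: 7.98
tool_pos: [0.482, -0.0764, 0.0333]
tcp_rot: [3.112, 0.427, -0.001]
wrist_force: [-0.3, 0.1, 0.5]
width: -0.001
```

```bash
cat > chk.py <<'E'
from h import *
import sys
n=sys.argv[1]
s=read_state(); p=read_camera("wrist"); save(p,n+".png",sc=1.5); T=wfc(p,s); print(s["tool_pos"],s["wrist_force"])
D=p["depth"]
for u in (246,262):
  for v in range(222,228,2):
    o,d=ray(p,(u,v),T); print((o+d*D[v,u]).round(4))
q=read_camera("scene"); save(q,n+"s.png",(200,110,350,240),5)
c=np.array([.5383,-.0063])
for d in range(-30,31,5):
    a=np.radians(-98.6+d); P=[*(c+.09*np.array([np.cos(a),np.sin(a)])),s["tool_pos"][2]]; print(d,totool(P,s).round(2))
E
python3 chk.py w5
```

```text
[ 0.4820462  -0.07635105  0.03325652] [-0.25115678  0.06564661  0.52866263]
[ 0.491  -0.0698  0.0606]
[ 0.4911 -0.0698  0.0637]
[ 0.4912 -0.0699  0.0665]
[ 0.4934 -0.0781  0.0609]
[ 0.4935 -0.078   0.0639]
[ 0.4937 -0.0779  0.0671]
-30 [0.   0.03 0.  ]
-25 [ 0.49  0.65 -0.  ]
-20 [ 1.03  1.22 -0.  ]
-15 [ 1.61  1.74 -0.  ]
-10 [ 2.24  2.21 -0.  ]
-5 [ 2.91  2.62 -0.  ]
0 [ 3.61  2.98 -0.  ]
5 [ 4.34  3.27 -0.  ]
10 [ 5.09  3.49 -0.  ]
15 [ 5.86  3.65 -0.  ]
20 [ 6.64  3.74 -0.  ]
25 [ 7.43  3.77 -0.  ]
30 [ 8.21  3.72 -0.  ]
```

View pics/w5.png

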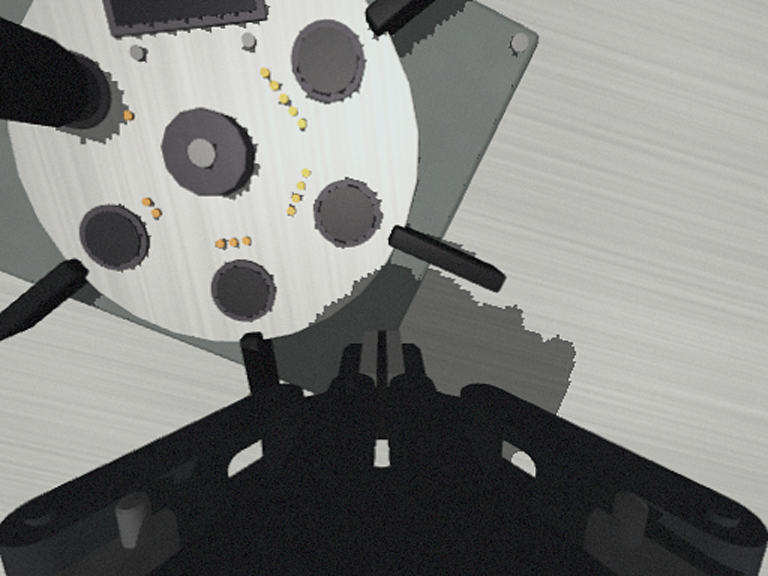

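View pics/w5s.png

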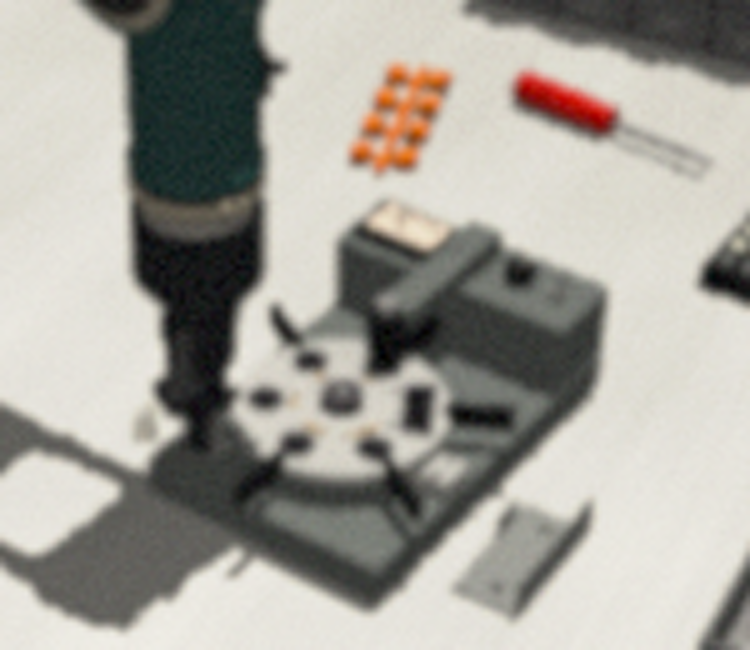

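```bash
python3 - <<'E'
from h import *
s=read_state(); p=read_camera("wrist"); T=wfc(p,s); D=p["depth"]
for u in [(290,392),(260,405),(240,415),(345,385),(352,352),(258,375),(200,430)]:
    x=np.array(u)/1.5;o,d=ray(p,x,T); P=o+d*D[int(x[1]),int(x[0])]; print(u,P.round(4),totool(P,s).round(2))
E
```

```text
(290, 392) [ 0.4881 -0.0512  0.1056] [ 1.22 -2.28 -7.16]
(260, 405) [ 0.4864 -0.0455  0.1115] [ 1.21 -2.87 -7.74]
(240, 415) [ 0.4851 -0.0421  0.1152] [ 1.18 -3.23 -8.12]
(345, 385) [ 0.4915 -0.0645  0.1016] [ 1.19 -0.91 -6.76]
(352, 352) [ 0.486  -0.0654  0.0689] [ 0.63 -0.97 -3.48]
(258, 375) [ 0.4669 -0.0351  0.066 ] [-0.39 -4.4  -3.2 ]
(200, 430) [ 0.4824 -0.0352  0.1198] [ 1.11 -3.97 -8.58]
```

Links are at z ≥ 0.10, well clear of the tabs. I'll lower another 8 mm and push up to the tab.

Request:
play_rows(slide=[[0,0,0.4],[0,0,0.8],[0.4,0.5,0.8],[0.8,1.0,0.8],[1.2,1.4,0.8],[1.6,1.7,0.8],[1.9,2.0,0.8],[2.2,2.2,0.8],[2.5,2.4,0.8],[2.9,2.6,0.8],[3.25,2.8,0.8],[3.6,3.0,0.8]], delta_rot=[[0,0,0],[0,0,0],[0,0,0],[0,0,0],[0,0,0],[0,0,0],[0,0,0],[0,0,0],[0,0,0],[0,0,0],[0,0,0],[0,0,0]])

```text
time: 9.13
tool_pos: [0.5251, -0.0954, 0.0259]
tcp_rot: [3.112, 0.427, -0.0]
wrist_force: [-1.9, 2.8, 0.6]
width: 0.0
```

```bash
python3 chk.py w6
```

```text
[ 0.5250948  -0.0953859   0.02592622] [-1.89726896  2.84073173  0.57227041]
[ 0.539  -0.0878  0.0658]
[ 0.5379 -0.0881  0.0656]
[ 0.5343 -0.0889  0.0593]
[ 0.5411 -0.0955  0.0655]
[ 0.5398 -0.0959  0.065 ]
[ 0.5391 -0.0961  0.0657]
-30 [-3.63 -2.96 -0.  ]
-25 [-3.14 -2.35 -0.  ]
-20 [-2.61 -1.77 -0.  ]
-15 [-2.02 -1.25 -0.  ]
-10 [-1.39 -0.78 -0.  ]
-5 [-0.72 -0.37 -0.  ]
0 [-0.02 -0.02 -0.  ]
5 [0.71 0.27 0.  ]
10 [ 1.46  0.5  -0.  ]
15 [ 2.23  0.66 -0.  ]
20 [ 3.01  0.75 -0.  ]
25 [ 3.79  0.78 -0.  ]
30 [ 4.58  0.73 -0.  ]
```

View pics/w6.png

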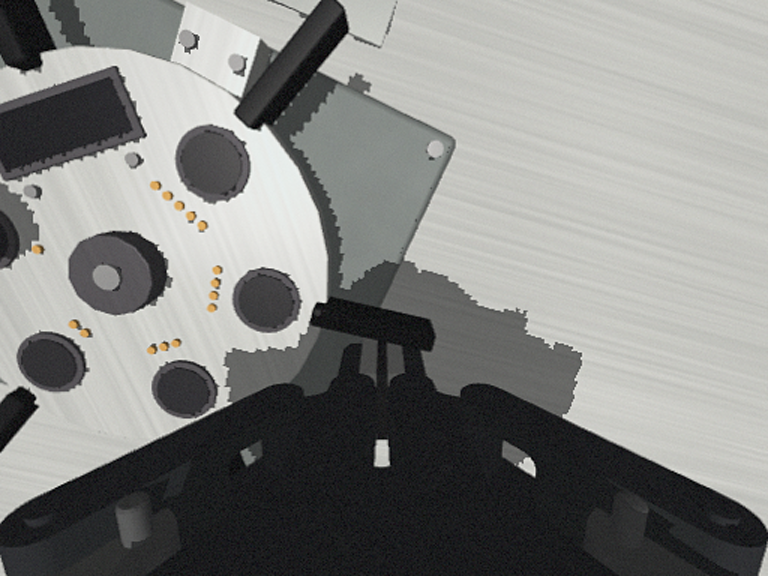

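The finger is now behind the tab at (375,322) and the turret is turning, with about 3 N on the wrist. I'll keep pushing slowly to around 20–24°.

Request:
play_rows(slide=[[0.35,0.15,0],[0.7,0.27,0],[1.05,0.38,0],[1.4,0.48,0],[1.7,0.55,0],[2.0,0.6,0],[2.25,0.65,0],[2.5,0.7,0],[2.75,0.72,0],[3.0,0.75,0],[3.2,0.76,0],[3.2,0.76,0]], delta_rot=[[0,0,0],[0,0,0],[0,0,0],[0,0,0],[0,0,0],[0,0,0],[0,0,0],[0,0,0],[0,0,0],[0,0,0],[0,0,0],[0,0,0]])

```text
time: 10.23
tool_pos: [0.5598, -0.0946, 0.0266]
tcp_rot: [3.111, 0.427, 0.004]
wrist_force: [0.3, -0.4, -0.5]
width: -0.003
```

```bash
python3 chk.py w7
```

```text
[ 0.55984508 -0.09459998  0.02655307] [ 0.34238794 -0.42394536 -0.48246477]
[ 0.5735 -0.087   0.0661]
[ 0.5723 -0.0874  0.0655]
[ 0.5708 -0.0877  0.0646]
[ 0.5755 -0.0947  0.0658]
[ 0.5744 -0.0951  0.0655]
[ 0.5735 -0.0953  0.0657]
-30 [-7.   -3.82 -0.03]
-25 [-6.51 -3.21 -0.02]
-20 [-5.97 -2.64 -0.02]
-15 [-5.39 -2.11 -0.02]
-10 [-4.76 -1.64 -0.02]
-5 [-4.09 -1.23 -0.01]
0 [-3.39 -0.88 -0.01]
5 [-2.66 -0.59 -0.01]
10 [-1.91 -0.36 -0.01]
15 [-1.14 -0.2  -0.  ]
20 [-0.36 -0.11 -0.  ]
25 [ 0.43 -0.08  0.  ]
30 [ 1.21 -0.13  0.  ]
```

View pics/w7.png

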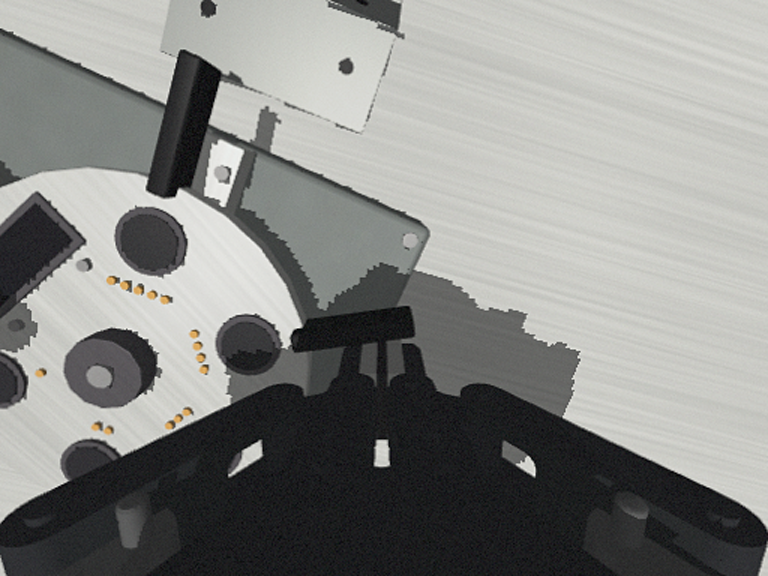

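It's nearly at halfway: the tab at (355,328) and the window at (40,245) have turned about 30°. A little further.

Request:
play_rows(slide=[[0.2,-0.05,0],[0.4,-0.08,0],[0.6,-0.1,0],[0.75,-0.1,0],[0.9,-0.1,0],[0.9,-0.1,0],[0.9,-0.1,0],[0.9,-0.1,0]], delta_rot=[[0,0,0],[0,0,0],[0,0,0],[0,0,0],[0,0,0],[0,0,0],[0,0,0],[0,0,0]])

```text
time: 11.0
tool_pos: [0.5677, -0.0912, 0.0264]
tcp_rot: [3.111, 0.427, 0.003]
wrist_force: [-0.5, 0.0, -0.1]
width: -0.002
```

```bash
python3 chk.py w8|head -1
```

```text
[ 0.56770589 -0.09116465  0.02644185] [-0.49138623  0.01296755 -0.11379543]
```

View pics/w8.png

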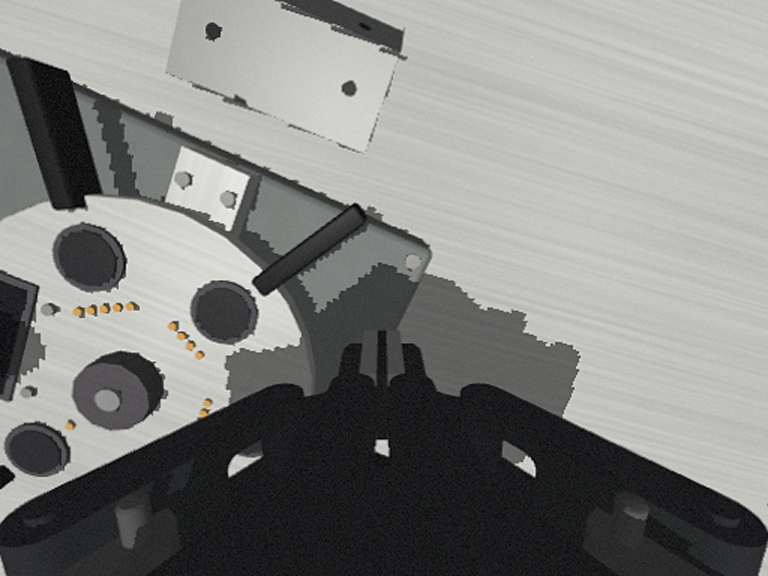

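The turret has snapped on: the tab is ahead at (310,250), free of the finger. I'll lift straight up, then move aside.

Request:
play_rows(slide=[[0,0,-0.6],[0,0,-2],[0,0,-4],[0,0,-6.5],[0,0,-9.5],[0,0,-12.5],[0,0,-15.5],[0,1,-18.5],[0,3,-21.5],[0,4,-23.5],[0,4,-24],[0,4,-24]], delta_rot=[[0,0,0],[0,0,0],[0,0,0],[0,0,0],[0,0,0],[0,0,0],[0,0,0],[0,0,0],[0,0,0],[0,0,0],[0,0,0],[0,0,0]])

```text
time: 12.1
tool_pos: [0.579, -0.1299, 0.2691]
tcp_rot: [3.11, 0.425, 0.01]
wrist_force: [0.6, 0.3, -0.8]
width: 0.001
```

```bash
python3 - <<'E'
from h import *
s=read_state(); p=read_camera("wrist"); save(p,"w9.png",sc=1.5); T=wfc(p,s); print(s["tool_pos"],s["wrist_force"])
for k in ["read_port","turret_axis","master_tab","master_window","meter_housing"]:
    for r in landmark_of(k,p)[:1]: print(k,r["at"],round(r["conf"],2),onz(p,r["at"],T,.085 if k[1]=='e' and k[2]=='t' else .06).round(4))
E
```

```text
[ 0.57900663 -0.12993661  0.26910375] [ 0.59545222  0.33426373 -0.84433958]
turret_axis [159.2, 171.7] 0.68 [ 0.5357 -0.0038  0.06  ]
master_tab [99.0, 144.4] 0.85 [0.5513 0.0823 0.06  ]
master_window [126.1, 157.3] 0.91 [0.5435 0.0441 0.06  ]
meter_housing [50.3, 132.2] 0.79 [0.5562 0.1299 0.085 ]
```

View pics/w9.png

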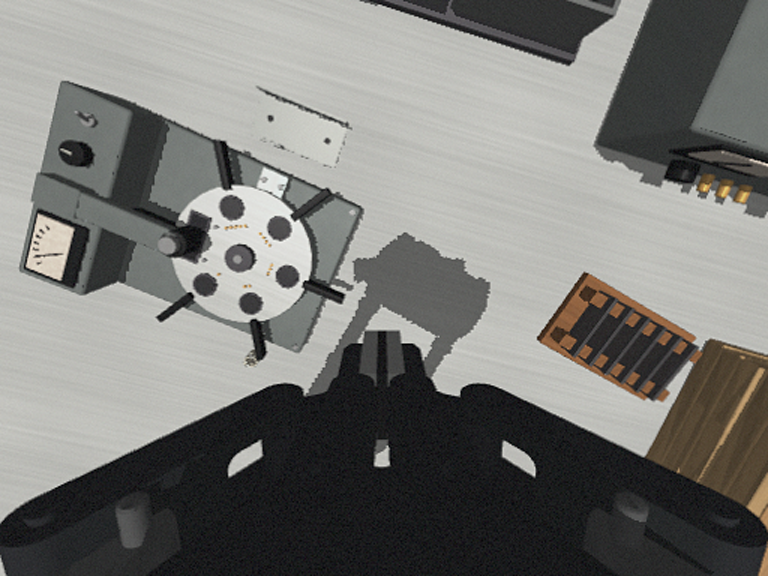

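The window is under the head at (200,235) and all loose parts stand where they were. One last numerical check.

```bash
python3 - <<'E'
from h import *
from scipy.optimize import least_squares
s=read_state(); p=read_camera("wrist"); T=wfc(p,s)
obs=[((220,142),0),((329,192),-1),((343,298),-2),((160,319),-4)]
tips=np.array([onz(p,np.array(u)/1.5,T,.063)[:2] for u,_ in obs]); ks=np.array([k for _,k in obs])
def f(v):
    a=v[2]+ks*np.pi/3; return (v[:2]+.104*np.c_[np.cos(a),np.sin(a)]-tips).ravel()
r=least_squares(f,[.54,-.003,.37]); print(r.x[:2], np.degrees(r.x[2]), r.fun.round(4), "was .5383 -.0063 21.4; mod-60 should match")
print(s["joint_vel"].round(3))
finish_job()
E
```

```text
[ 0.53405928 -0.00631964] 21.521632932988005 [ 0.002   0.0026  0.002  -0.0006 -0.0029 -0.0027 -0.0011  0.0008] was .5383 -.0063 21.4; mod-60 should match
[-0.002 -0.    -0.01  -0.001  0.002  0.001]
the job is handed in; nothing more can be done
```

The oblong master window is clicked in under the reading head, and I handed the job in at about 12 s of robot time. The master window started one click (60°) clockwise of the head. I pushed the tab opposite the head counter-clockwise with the closed fingertips until the turret snapped on, then lifted straight up and clear.

**The push:** My first pass moved nothing. The fingertips were about 30 mm higher than the stated geometry, so they passed over the tab without touching it. Depth readings from both the wrist and scene cameras showed this, so I went back into the gap, lowered the hand and pushed again. The highest wrist force in the readings I took was about 3.5 N.

**Last checks:**
- **Window position:** the last wrist picture shows the window under the head. The network put its centre at (0.5435, 0.0441), and I estimate the head at about (0.545, 0.039). That is about 5 mm apart, the same as the limit and too coarse to confirm it. The network did not find `read_port` in that picture.
- **Turret angle:** the tabs fit at 21.5°, against 21.4° before the push. That is exactly one click on, so the turret rests in its click.
- **Checker position:** the fitted axis came out about 4 mm from the first fit, inside the 15 mm limit. I picked the tab tips by eye, so this is probably measurement error.
- **Loose parts and hand:** the bracket, spring and rack look undisturbed. The sprue, tub, driver and calculator were out of view in that picture. The hand is well above everything.

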